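# Probe the charging contacts of two leaning remote cradles

### The job

Take the pen-shaped tester out of the walnut organiser and check the two remote-charging cradles with its metal tip: first press in the sprung contact at the bottom of the wide cradle's recess, then the one in the narrow cradle, each time gently, with the tester square to the cradle's leaning face and held there for about a second. Then put the tester back upright in the slot it came from, its collar resting on the wood, let go, and leave everything else where it is.

Things in the scene. Friction and masses are not known exactly. Their poses are not given: they have to be found in the camera images.
- tester: Loose grey pen-shaped tester, 80 g. Origin at the end of its steel tip, z axis from tip to handle. From the tip up: steel pin 6 mm diameter to 25 mm, stem 14 mm diameter to 60 mm, round collar 40 mm diameter from 60 to 65 mm, square handle 22 x 22 mm (sides along x, y) from 65 to 125 mm. It starts upright in any of the organiser's slots, collar on the wood, origin 20 mm above the table.
- organiser: Walnut block 74 (its x) x 174 (its y) x 80 mm high, fixed, origin at the centre of its underside. Three slots 52 (x) x 20 (y) mm, 72 mm deep, at y = -55, 0 and +55 mm. Two slots hold the remotes, the third the tester.
- wide_cradle: Fixed black charging cradle, 84 mm wide (its y), 85 mm high at the back (+x), origin at the centre of its underside. Its 110 mm long face rises towards +x at 35 degrees to the table; its normal points up and to -x. 10 mm lip at the low end, 5 mm side cheeks. In the middle of the face a recess 16 x 16 mm with a steel contact pin, the pin's top 10 mm below the face.
- narrow_cradle: The same kind of cradle for a small remote, 50 mm wide (its y), face 80 mm long leaning at the same 35 degrees, about 68 mm high at the back (+x); fixed, origin at the centre of its underside. Same recess and contact in the middle of its face.
- wide_contact_top (a point): Centre of the top of the wide cradle's contact pin (10 mm diameter), moves with the pin; its z axis is the outward normal of the leaning face.
- narrow_contact_top (a point): Centre of the top of the narrow cradle's contact pin (10 mm diameter), moves with the pin; its z axis is the outward normal of the leaning face.
- wide_contact (a joint): How far the wide cradle's sprung pin is pressed in: 0 free, 0.003 m fully in (about 1.3 N to start, 5 N fully in).
- narrow_contact (a joint): How far the narrow cradle's sprung pin is pressed in: 0 free, 0.003 m fully in (same spring).
- remote_a: Black remote 44 x 16 x 140 mm standing loose in a slot of the organiser, its top 148 mm above the table; origin at the centre of its foot.
- remote_b: Second black remote, same size, standing in another slot.
- torch: Yellow plastic torch with a press-button, lying along its x, 150 mm long, head 48 mm diameter at +x; loose, origin on the table under its middle.
- coaster: Round stainless steel coaster, 92 mm diameter, 5 mm high, loose, origin at the centre of its underside.
- tin: Closed white screw-top tin, 56 mm diameter, 45 mm high, loose, between the two cradles; origin at the centre of its underside.
- case: Grey spectacle case 60 x 150 x 38 mm, loose, origin at the centre of its underside.
Mind the look-alikes: they are no part of the job. Leave any purple or turquoise look-alike of the wide_cradle alone.

How it is judged (in metres and radians):
On the way, in this order (a step that is already met when the one before it is completed fails the run):
1. the tester's tip presses the wide cradle's contact in by at least 1.5 mm, the tester square to the face within 15 degrees, for 0.4 s (value of joint wide_contact above 0.0015 m and contact force between tester and wide_cradle above 0.4 N and distance between tester and wide_contact_top below 0.006 m and angle between the z axis of tester and the z axis of wide_contact_top, either way round below 0.26 rad), for 0.4 s.
2. then the same on the narrow cradle's contact (value of joint narrow_contact above 0.0015 m and contact force between tester and narrow_cradle above 0.4 N and distance between tester and narrow_contact_top below 0.006 m and angle between the z axis of tester and the z axis of narrow_contact_top, either way round below 0.26 rad), for 0.4 s.
At the end, for the whole second after the job is handed in: The tester stands upright (within 5 degrees) and at rest in the slot it came from, its tip within 25 mm of where it started and its collar down on the wood (height within 4 mm), both contacts are free, and nothing else has been disturbed (distance of tester from where it was at the start of the episode below 0.025 m and z of tester in the frame of organiser between 0.016 and 0.025 m and angle between tester's own z axis and vertical below 0.09 rad and linear speed of tester below 0.02 m/s and value of joint each of wide_contact, narrow_contact below 0.001 m); the robot touches nothing.
It fails at once if a cradle is pressed with more than 18 N with the tester (contact force between tester and wide_cradle above 18 N or contact force between tester and narrow_cradle above 18 N).
It fails at once if the robot itself pushes against a cradle (over 3 N) (contact force between any of the fingers, the arm and wide_cradle above 3 N or contact force between any of the fingers, the arm and narrow_cradle above 3 N).
It fails at once if the tester is dropped or laid over (tilted more than 70 degrees) (angle between tester's own z axis and vertical above 1.22 rad).
It fails at once if a bystander is moved by more than 25 mm (distance of any of remote_a, remote_b, torch, coaster, tin, case from where it was at the start of the episode above 0.025 m).
It also fails if it takes over 61 s, if anything falls off the work surface, if the arm or the gripper's body presses on something with over 40 N, if the wrist force passes 120 N, or if a joint passes its speed limit or range.

### The arm

A 6-joint arm with a two-finger parallel gripper is mounted at the origin on the work surface. World frame = base frame: x ahead of the robot, y to its left, z up, the work surface at z = 0. Lengths are in mm, angles in rad, forces in N, time in s.
With the tool pointing down it reaches from about 350 to 775 mm from the base axis. Payload 7.3 kg.
Tool frame: the origin (TCP) lies midway between the tips of the shut fingers; the grasp point (between the pads) lies 19 mm behind it; z points along the fingers, y is the line along which they close (so a half turn about z gives the same grasp; the last joint's range is limited). The gripper opens to 92 mm and grips with 3 to 60 N. Pads are 19 mm wide; open, the fingers measure 130 mm over their backs; the gripper's body (75 mm by 190 mm) begins 47 mm behind the grasp point.
Start: joints at [0.984, 0.342, 1.524, -0, 1.275, -0.146], TCP at [223.987, 474.842, 226.741] pointing down, gripper open.
Joint ranges: [-2.53, 2.53], [-0.77, 2.02], [0.04, 2.7], [-1, 4.14], [0.28, 2.66], [-3.11, 3.11]. Speed limits (rad/s): [2.57, 2.57, 3.14, 3.14, 3.14, 3.14].

### API

Orientations are given as [roll, pitch, yaw] about the fixed x, y, z axes, in that order (R = Rz(yaw) Ry(pitch) Rx(roll)).
In Python, from plant import bot gives the robot as it stands.
- The arm moves only by the tool servo_tool, never from a script. Its argument "deltas" is a list of rows, each a list of 2 entries, a list of its own where there are three numbers: the shift along the tool's x, y, z in m, then the turn, a rotation vector about the tool's x, y, z in degrees. A call has 1 to 20 rows; each row shifts and turns the commanded pose from where the row before left it, along the tool's axes as they then stand; what a row does not reach is not made up. A row lasts 1/8 s, in which the tool goes at most 62.5 mm and 10.7 degrees, less where a joint would pass 70% of its speed; a pose out of reach is approached as far as the arm can. A call with a gripper value outside its range is refused whole. "fingers" is the opening, from 0 (shut) to 1 (fully open), set as the call begins (left out, the last holds). The fingers move at their own pace and stop on an object; the grip force is fixed at half the most. Time passes only in rows, so rows that do not move let the fingers close. It gives the time, the measured TCP pose, the force, the opening and the grip force at its end, in the units of the state.
- bot.get_obs(): the state, without advancing time (a new reading comes with each control period).
- bot.capture(name): name is "side" or "top" or "wrist"; returns the picture (400x640x3 uint8, red, green, blue); there is no depth.
- bot.camera_model(name): a dict with "mtx" (3x3 intrinsics, pixels), "xyz" and "rotation" of the camera in the world. Camera axes: x right, y down, z forward; pixel columns grow to the right and rows downward; lengths in mm; the calibration is good to about 2 mm. A picture is of the moment at which its call begins: read the wrist's pose just before it. camera_model takes no time and is no camera call; for the wrist camera it gives the pose at the moment of the call.
- bot.close_job(): hands the job in; it is judged then, once.
The state is a dict: "time": time; "joint_positions": joint angles; "dq": joint speeds; "tau": joint torques, N m; "tool_pos": TCP position; "tcp_rot": TCP orientation; "contact_force": force on the tool from outside, world axes, zero at the start; "moment": the same for the moment, N m; "grip_width": finger opening in mm; "finger_force": force on a finger pad.
Only numpy, scipy, OpenCV 4.12 (cv2) and the standard library are available. Lean on these libraries where they do the work, as an engineer would, in place of code of your own. Each camera call takes 0.05 s, during which the arm holds its last target. There are 200 camera calls.

## Working session

There is one attempt and no reset: what is moved stays moved. The work goes in short steps, Python scripts to look and compute and a tool call to move; the robot and the scene stay as the last step left them, time stands still between calls to the robot, and variables do not carry over. Pictures are saved under pics/ and viewed, at most 10 in all, crops included, and the job is handed in when it is done.

Besides the shell and the picture viewer there is one more tool, called after ">>>" in YAML: its name, and indented under it one key for each argument. servo_tool: Moves the arm, as the interface text tells. Its arguments: {"type":"object","properties":{"deltas":{"type":"array"},"fingers":{"type":"number"}},"required":["deltas"]}

```bash
mkdir -p pics; ls
cat > h.py <<'E'
import numpy as np, cv2
from plant import bot
def snap(n,f):
    m=bot.camera_model(n); im=bot.capture(n); cv2.imwrite('pics/'+f,im[:,:,::-1]); 
    np.savez('pics/'+f+'.npz',K=m['mtx'],t=m['xyz'],R=m['rotation']); return im
def cam(f):
    d=np.load('pics/'+f+'.npz'); return np.array(d['K']),np.array(d['t']),np.array(d['R'])
def ray(f,p):
    K,t,R=cam(f); d=R@np.linalg.solve(K,[p[0],p[1],1.]); return t,d/np.linalg.norm(d)
def onz(f,p,z):
    t,d=ray(f,p); return t+d*(z-t[2])/d[2]
def tri(obs):
    A=0;b=0
    for f,p in obs:
        t,d=ray(f,p);P=np.eye(3)-np.outer(d,d);A=A+P;b=b+P@t
    x=np.linalg.solve(A,b); return x,[np.linalg.norm(np.cross(x-ray(f,p)[0],ray(f,p)[1])) for f,p in obs]
def proj(f,X):
    K,t,R=cam(f); c=K@(R.T@(np.asarray(X,float)-t)); return c[:2]/c[2]
E
python3 - <<'E'
from h import *
for n in('side','top','wrist'):
    snap(n,n+'0.png'); m=bot.camera_model(n); print(n,m['mtx'][0][0],np.round(m['xyz']),np.round(m['rotation'],2).tolist())
print(bot.get_obs())
E
```

```text
pics
side 361.518544600012 [ 171. -494.  794.] [-2.39, -0.0, -0.46]
top 473.8724035631491 [ 287.   90. 1563.] [-3.0, 0.01, -1.55]
wrist 285.07142978713836 [165. 502. 384.] [2.89, 0.0, 1.13]
{'time': 0.15, 'joint_positions': array([ 9.83993443e-01,  3.42572891e-01,  1.52476850e+00, -9.92743216e-06,
        1.27540044e+00, -1.45963904e-01]), 'dq': array([ 0.00093989, -0.00264545, -0.00169622, -0.00284305,  0.00046451,
       -0.00084616]), 'tau': array([ 1.32314148e-03, -4.31470048e+01, -2.44353801e+01,  7.18408800e-02,
        5.37013239e-02, -1.04439455e-04]), 'tool_pos': array([223.81838003, 474.57684003, 226.20946743]), 'tcp_rot': array([-3.14045432e+00, -1.57750018e-04,  2.70075648e+00]), 'contact_force': array([-0.75899227,  0.71232628,  0.44121739]), 'moment': array([-0.02704821, -0.02579335, -0.02801079]), 'finger_force': 0.0, 'grip_width': 92.14339177658835}
```

View pics/top0.png

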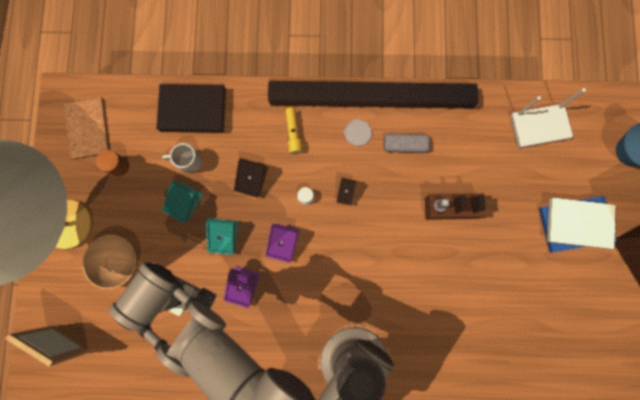

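View pics/side0.png

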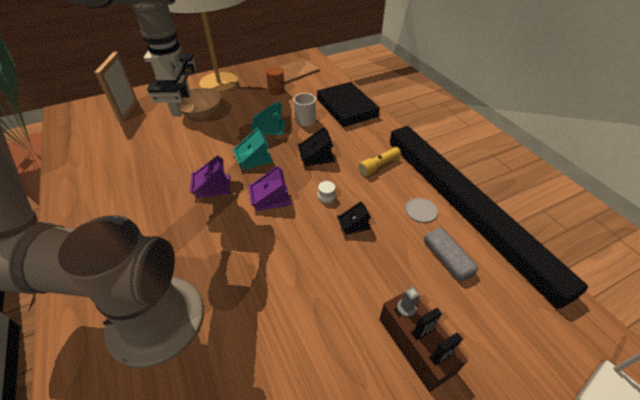

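Top view: the tester is the grey piece at (440,205) in the walnut organiser. The dark remotes beside it at (461,204) and (478,203) are the other slot occupants. The wide cradle is the black one at (250,178) and the narrow cradle the black one at (346,191). Look-alikes are turquoise at (182,201) and (221,237), and purple at (282,242) and (240,287).

Run:
```python
from h import *
f='top0.png'
for n,p,z in [('tester',(440,205),145),('rem1',(461,204),148),('rem2',(478,203),148),('wide',(250,178),50),('narrow',(346,191),40),('tin',(306,195),45),('purple',(282,242),50),('torch',(293,131),25)]: print(n,np.round(onz(f,p,z)))
im=cv2.imread('pics/top0.png'); 
a=cv2.resize(im[160:230,415:500],None,fx=6,fy=6,interpolation=cv2.INTER_CUBIC)
cv2.imwrite('pics/c1.png',a)
m=bot.camera_model('wrist');o=bot.get_obs()
from scipy.spatial.transform import Rotation as Ro
Rt=Ro.from_euler('xyz',o['tcp_rot']).as_matrix()
print(np.round(Rt,3).tolist(), np.round(Rt.T@(np.array(m['xyz'])-o['tool_pos'])), np.round(Rt.T@np.array(m['rotation']),3).tolist())
```

```text
Traceback (most recent call last):
  File "h.py", line 11, in onz
    t,d=ray(f,p); return t+d*(z-t[2])/d[2]
                                      ~^^^
IndexError: invalid index to scalar variable.
```

```bash
sed -i "s/^def cam(f)/from scipy.spatial.transform import Rotation as Ro\ndef cam(f)/; s/np.array(d\['R'\])/Ro.from_euler('xyz',d['R']).as_matrix()/" h.py
python3 - <<'E'
from h import *
f='top0.png'
for n,p,z in [('tester',(440,205),145),('rem1',(461,204),148),('rem2',(478,203),148),('wide',(250,178),50),('narrow',(346,191),40),('tin',(306,195),45),('purple',(282,242),50),('torch',(293,131),25)]: print(n,np.round(onz(f,p,z)))
im=cv2.imread('pics/top0.png'); 
a=cv2.resize(im[160:230,415:500],None,fx=6,fy=6,interpolation=cv2.INTER_CUBIC)
cv2.imwrite('pics/c1.png',a)
o=bot.get_obs()
Rt=Ro.from_euler('xyz',o['tcp_rot']).as_matrix()
K,t,R=cam('wrist0.png')
print(np.round(Rt,3).tolist(), np.round(Rt.T@(t-o['tool_pos'])), np.round(Rt.T@R,3).tolist())
E
```

```text
tester [ 484. -246.  145.]
rem1 [ 488. -308.  148.]
rem2 [ 492. -359.  148.]
wide [574. 347.  50.]
narrow [539.  34.  40.]
tin [522. 163.  45.]
purple [369. 236.  50.]
torch [742. 213.  25.]
[[-0.904, 0.427, -0.001], [0.427, 0.904, -0.001], [0.0, -0.001, -1.0]] [  65.   -0. -157.] [[-0.0, -0.969, -0.246], [1.0, -0.0, 0.0], [-0.0, -0.246, 0.969]]
```

View pics/c1.png

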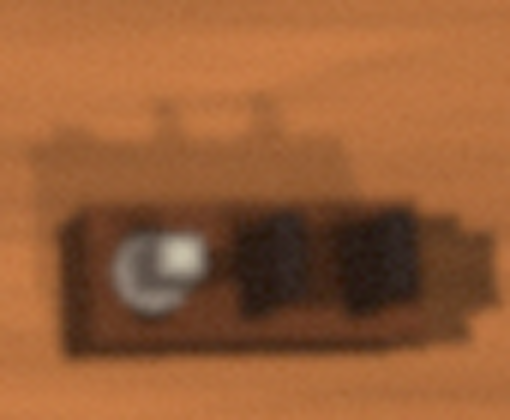

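The crop confirms it: a light square handle over a round grey collar at the +y end of the organiser. The handle top is at top-view pixel (445,203), with the two black remotes to its right. I'll fly over the wide cradle first to measure it.

>>> servo_tool:
  deltas:
    - [[-0.04,0.004,0.005],[0,0,0]]
    - [[-0.046,0.004,0.006],[0,0,0]]
    - [[-0.046,0.004,0.006],[0,0,0]]
    - [[-0.046,0.004,0.006],[0,0,0]]
    - [[-0.046,0.004,0.006],[0,0,0]]
    - [[-0.046,0.004,0.006],[0,0,0]]
    - [[-0.046,0.004,0.006],[0,0,0]]
    - [[-0.04,0.004,0.005],[0,0,0]]
    - [[0,0,0],[0,0,9]]
    - [[0,0,0],[0,0,9.3]]
    - [[0,0,0],[0,0,9.3]]
    - [[0,0,0],[0,0,9.3]]
    - [[0,0,0],[0,0,9.3]]
    - [[0,0,0],[0,0,9.3]]
    - [[0,0,0],[0,0,9]]
    - [[0,0,0],[0,0,0]]
    - [[0,0,0],[0,0,0]]

```text
time: 2.28
tool_pos: [559.5, 351.9, 180.5]
tcp_rot: [-3.141, 0.0, 1.578]
contact_force: [-0.5, -0.1, 0.2]
grip_width: 91.7
finger_force: 0.0
```

Run:
```python
from h import *
o=bot.get_obs();print(o['tool_pos'],o['tcp_rot'],o['joint_positions'],o['time'])
snap('wrist','w1.png')
print(proj('w1.png',[574,347,50]))
```

```text
[559.50751595 351.85566144 180.49393178] [-3.14118724e+00  1.43587860e-04  1.57808648e+00] [4.45504028e-01 6.29980577e-01 1.17510507e+00 4.31803474e-05
 1.33693504e+00 4.38203892e-01] 2.275
[332.99150623 194.4139865 ]
```

View pics/w1.png

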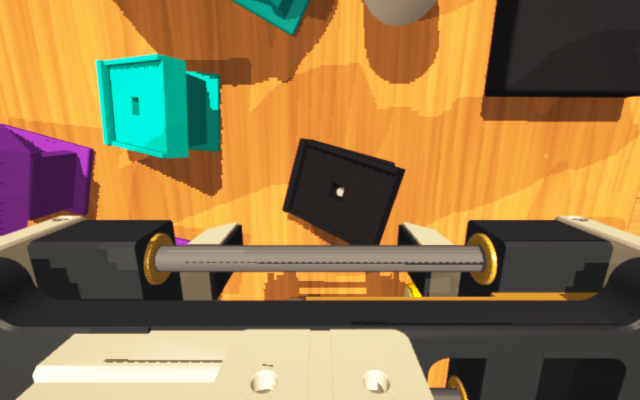

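Wrist view: the black wide cradle's contact dot is at (340,191). The lip is on the left, towards -x, and the cradle's x axis runs right and slightly down, so it is yawed by about -15°. The gripper hides rows below about 220. I'll take a second viewpoint.

>>> servo_tool:
  deltas:
    - [[-0.035,0.02,0],[0,0,0]]
    - [[-0.035,0.02,0],[0,0,0]]
    - [[0,0,0],[0,0,0]]
    - [[0,0,0],[0,0,0]]

```text
time: 2.82
tool_pos: [599.7, 282.4, 180.7]
tcp_rot: [-3.141, -0.0, 1.576]
contact_force: [0.2, 0.7, -0.2]
grip_width: 91.9
finger_force: 0.0
```

Run:
```python
from h import *
o=bot.get_obs();print(o['tool_pos'],o['tcp_rot'],o['time'])
snap('wrist','w2.png')
p2=proj('w2.png',[574,347,50]);print(p2)
a=cv2.imread('pics/w1.png');b=cv2.imread('pics/w2.png')
x,y=int(p2[0]),int(p2[1]); y0=max(0,y-65);print('w2 origin',x-70,y0)
c=[cv2.resize(i,None,fx=5,fy=5,interpolation=cv2.INTER_CUBIC)for i in(a[130:250,275:415],b[y0:y0+120,x-70:x+70])]
c=[cv2.convertScaleAbs(i,alpha=2.0,beta=0)[:,:] for i in c]
cv2.imwrite('pics/c2.png',cv2.resize(np.hstack(c),(800,343)))
```

```text
[599.68102966 282.36329812 180.68413553] [-3.14124385e+00 -4.67712450e-04  1.57567614e+00] 2.825
[293.14886771 125.32517388]
w2 origin 223 60
```

View pics/c2.png

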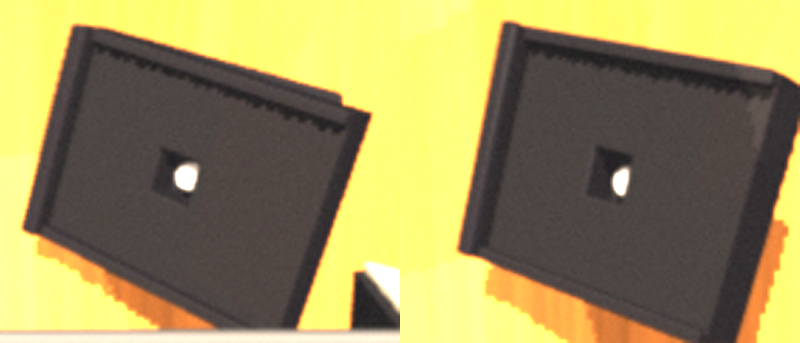

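Both views show the recess. Its centre is about crop (178,176) in the left view and (609,175) in the right, with the pin inside it and partly hidden. The lip ends are at (75,27)/(25,230) and (508,22)/(460,252). I'll triangulate these.

Run:
```python
from h import *
s=800/1400*5
A=lambda u,v:('w1.png',(275+u/s,130+v/s)); B=lambda u,v:('w2.png',(223+(u-400)/s,60+v/s))
pr={'rec':(A(178,176),B(609,175)),'lipL':(A(75,27),B(508,22)),'lipR':(A(25,230),B(460,252)),
'r1':(A(165,147),B(597,146)),'r2':(A(204,158),B(633,157)),'r3':(A(190,207),B(622,203)),'r4':(A(152,194),B(586,196))}
X={}
for k,v in pr.items(): X[k],e=tri(v); print(k,np.round(X[k],1),np.round(e,1))
d=X['lipL']-X['lipR'];print(np.linalg.norm(d),np.degrees(np.arctan2(-d[0],d[1])))
# top view check: black blobs at table
im=cv2.imread('pics/top0.png').max(2)
for n,(x0,x1,y0,y1),z in(('w',(230,272,155,202),45),('n',(333,360,172,208),35)):
    m=(im[y0:y1,x0:x1]<60).astype(np.uint8)
    c=max(cv2.findContours(m,0,2)[0],key=cv2.contourArea); r=cv2.minAreaRect(c);print(n,r,onz('top0.png',(r[0][0]+x0,r[0][1]+y0),z))
```

```text
rec [577.7 351.   55.1] [0.4 0.4]
lipL [540.8 402.2  31.7] [0.5 0.5]
lipR [519.7 323.3  30.9] [0.2 0.2]
r1 [573.3 360.5  49.7] [0.3 0.3]
r2 [586.4 357.2  54.6] [1. 1.]
r3 [582.1 341.8  62.3] [0. 0.]
r4 [569.1 343.8  52.1] [0.1 0.1]
81.6974403548847 -14.947159055812929
w ((19.617645263671875, 22.52941131591797), (27.649059295654297, 31.28709602355957), 14.03624439239502) [576.63720736 348.74632693  45.        ]
n ((13.104000091552734, 18.928001403808594), (12.16421127319336, 21.645139694213867), 10.304845809936523) [539.77922748  33.1220355   35.        ]
```

Wide cradle: recess centre at about (577.7, 351, 54), yaw -15°. Next, the narrow cradle.

>>> servo_tool:
  deltas:
    - [[-0.043,-0.013,0],[0,0,0]]
    - [[-0.043,-0.013,0],[0,0,0]]
    - [[-0.043,-0.013,0],[0,0,0]]
    - [[-0.043,-0.013,0],[0,0,0]]
    - [[-0.043,-0.013,0],[0,0,0]]
    - [[-0.043,-0.013,0],[0,0,0]]
    - [[0,0,0],[0,0,0]]
    - [[0,0,0],[0,0,0]]

```text
time: 3.88
tool_pos: [523.2, 24.8, 181.0]
tcp_rot: [3.141, -0.001, 1.576]
contact_force: [-0.5, -0.3, -0.6]
grip_width: 91.8
finger_force: 0.0
```

Run:
```python
from h import *
snap('wrist','n1.png')
```

>>> servo_tool:
  deltas:
    - [[-0.03,0.02,0],[0,0,0]]
    - [[-0.03,0.02,0],[0,0,0]]
    - [[0,0,0],[0,0,0]]
    - [[0,0,0],[0,0,0]]

```text
time: 4.42
tool_pos: [563.0, -34.6, 180.3]
tcp_rot: [-3.141, -0.001, 1.576]
contact_force: [0.8, 0.3, -0.2]
grip_width: 91.9
finger_force: 0.0
```

Run:
```python
from h import *
o=bot.get_obs();print(o['tool_pos'],o['tcp_rot'],o['time'])
snap('wrist','n2.png')
c=[]
for f in('n1.png','n2.png'):
    p=proj(f,[540,34,43]);x,y=int(p[0])-50,max(0,int(p[1])-45);print(f,x,y)
    c.append(cv2.convertScaleAbs(cv2.resize(cv2.imread('pics/'+f)[y:y+90,x:x+100],(400,360),interpolation=cv2.INTER_CUBIC),alpha=2))
cv2.imwrite('pics/c3.png',np.hstack(c))
```

```text
[562.98403155 -34.63215215 180.3141047 ] [-3.14059268e+00 -7.59706427e-04  1.57641700e+00] 4.425
n1.png 284 134
n2.png 246 76
```

View pics/c3.png

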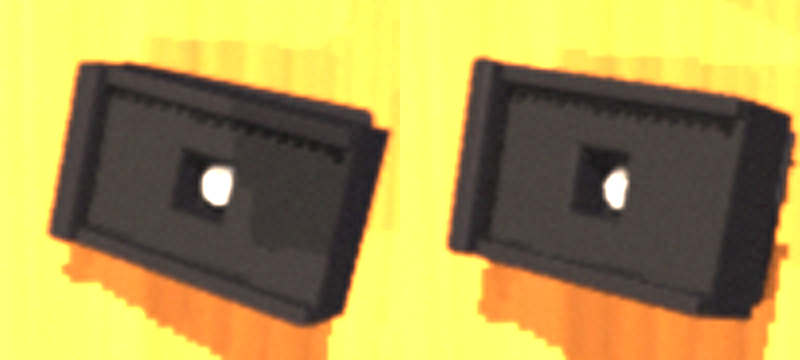

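The recess centre is at about crop (204,184) left and (602,181) right. The lip ends are at (80,64)/(50,236) and (478,58)/(449,249). Next I move to view the tester.

Run:
```python
from h import *
A=lambda u,v:('n1.png',(284+u/4,134+v/4)); B=lambda u,v:('n2.png',(246+(u-400)/4,76+v/4))
X={}
for k,a,b in(('rec',(204,184),(602,181)),('lipL',(80,64),(478,58)),('lipR',(50,236),(449,249))):
    X[k],e=tri((A(*a),B(*b))); print(k,np.round(X[k],1),np.round(e,1))
d=X['lipL']-X['lipR'];print(np.linalg.norm(d),np.degrees(np.arctan2(-d[0],d[1])))
```

```text
rec [540.1  34.   43.7] [0. 0.]
lipL [507.4  64.1  29.3] [0.5 0.5]
lipR [498.3  16.6  30.3] [0. 0.]
48.36945085805302 -10.818399333184797
```

>>> servo_tool:
  deltas:
    - [[-0.038,-0.01,-0.01],[0,0,0]]
    - [[-0.038,-0.01,-0.015],[0,0,0]]
    - [[-0.038,-0.01,-0.015],[0,0,0]]
    - [[-0.038,-0.01,-0.015],[0,0,0]]
    - [[-0.038,-0.01,-0.015],[0,0,0]]
    - [[-0.038,-0.01,-0.01],[0,0,0]]
    - [[0,0,0],[0,0,0]]
    - [[0,0,0],[0,0,0]]

```text
time: 5.48
tool_pos: [504.3, -263.0, 260.5]
tcp_rot: [-3.141, -0.001, 1.576]
contact_force: [0.8, 0.0, -0.4]
grip_width: 91.7
finger_force: 0.0
```

Run:
```python
from h import *
snap('wrist','t1.png')
```

>>> servo_tool:
  deltas:
    - [[-0.03,0,0],[0,0,0]]
    - [[-0.03,0,0],[0,0,0]]
    - [[0,0,0],[0,0,0]]
    - [[0,0,0],[0,0,0]]

```text
time: 6.02
tool_pos: [504.8, -322.8, 260.4]
tcp_rot: [-3.141, -0.001, 1.576]
contact_force: [0.3, 0.5, 0.3]
grip_width: 92.0
finger_force: 0.0
```

Run:
```python
from h import *
o=bot.get_obs();print(o['tool_pos'],o['tcp_rot'],o['time'])
snap('wrist','t2.png')
c=[]
for f in('t1.png','t2.png'):
    p=proj(f,[488,-262,115]);print(p);x,y=int(p[0])-80,max(0,int(p[1])-80);print(f,x,y)
    c.append(cv2.resize(cv2.imread('pics/'+f)[y:y+160,x:x+160],(400,400),interpolation=cv2.INTER_CUBIC))
cv2.imwrite('pics/c4.png',np.hstack(c))
```

```text
[ 504.752328   -322.79753561  260.36607532] [-3.14104593e+00 -1.18423428e-03  1.57636017e+00] 6.025
[304.10032424 185.92048964]
t1.png 224 105
[303.17542748 129.2819672 ]
t2.png 223 49
```

View pics/c4.png

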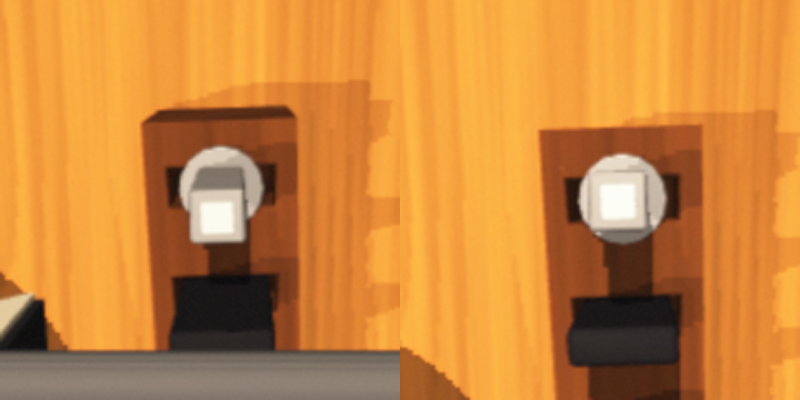

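The handle top is at crop (217,217) left and (617,202) right. The collar centre is at (221,188) and (622,199). The organiser's end edge runs (541,130)–(702,126), and the nearest remote lies about 55 mm towards -y.

Run:
```python
from h import *
A=lambda u,v:('t1.png',(224+u/2.5,105+v/2.5)); B=lambda u,v:('t2.png',(223+(u-400)/2.5,49+v/2.5))
for k,a,b in(('top',(217,217),(617,202)),('collar',(221,188),(622,199)),('cornL',(144,122),(541,130)),('cornR',(296,117),(702,126))):
    X,e=tri((A(*a),B(*b))); print(k,np.round(X,1),np.round(e,1))
for z,p in((145,(617,202)),(85,(622,199)),(80,(541,130)),(80,(702,126))):print(z,onz('t2.png',B(*p)[1],z), )
for z,p in((145,(217,217)),(85,(221,188)),(80,(144,122)),(80,(296,117))):print(z,onz('t1.png',A(*p)[1],z), )
for z,p in((145,(445,202.8)),(85,(415+150/6,160+272/6))): print('top',onz('top0.png',p,z))
```

```text
top [ 496.  -262.1  142.8] [0.2 0.2]
collar [ 496.1 -261.6   83.6] [0.1 0.1]
cornL [ 459.2 -231.3   75.9] [0.2 0.2]
cornR [ 532.3 -228.9   72.4] [0.3 0.3]
145 [ 495.86876918 -262.0511674   145.        ]
85 [ 496.09852031 -261.58285532   85.        ]
80 [ 459.51339796 -231.59434849   80.        ]
80 [ 532.0184664  -229.51052964   80.        ]
145 [ 496.18558785 -261.55895141  145.        ]
85 [ 496.25959916 -261.33261876   85.        ]
80 [ 459.9153532  -230.86639184   80.        ]
80 [ 531.45569381 -228.19449328   80.        ]
top [ 490.787788   -261.13943123  145.        ]
top [ 491.09579873 -260.20971589   85.        ]
```

>>> servo_tool:
  deltas:
    - [[0.02,-0.003,0],[0,0,-0.6]]
    - [[0.02,-0.003,0],[0,0,-0.6]]
    - [[0.021,-0.0025,0],[0,0,-0.5]]
    - [[0,0,0.012],[0,0,0]]
    - [[0,0,0.025],[0,0,0]]
    - [[0,0,0.025],[0,0,0]]
    - [[0,0,0.025],[0,0,0]]
    - [[0,0,0.025],[0,0,0]]
    - [[0,0,0.025],[0,0,0]]
    - [[0,0,0.012],[0,0,0]]
    - [[0,0,0.008],[0,0,0]]
    - [[0,0,0],[0,0,0]]
    - [[0,0,0],[0,0,0]]

```text
time: 7.7
tool_pos: [495.5, -263.8, 104.5]
tcp_rot: [3.14, 0.001, 1.605]
contact_force: [0.1, -0.1, 0.1]
grip_width: 91.7
finger_force: 0.0
```

>>> servo_tool:
  deltas:
    - [[0,0,0],[0,0,0]]
    - [[0,0,0],[0,0,0]]
    - [[0,0,0],[0,0,0]]
    - [[0,0,0],[0,0,0]]
    - [[0,0,0],[0,0,0]]
    - [[0,0,0],[0,0,0]]
    - [[0,0,0],[0,0,0]]
    - [[0,0,0],[0,0,0]]
  fingers: 0.1

```text
time: 8.7
tool_pos: [495.1, -263.5, 103.7]
tcp_rot: [3.142, -0.0, 1.605]
contact_force: [0.6, -0.3, -0.9]
grip_width: 22.0
finger_force: 30.0
```

>>> servo_tool:
  deltas:
    - [[0,0,-0.01],[0,0,0]]
    - [[0,0,-0.02],[0,0,0]]
    - [[0,0,-0.02],[0,0,0]]
    - [[0,0,-0.02],[0,0,0]]
    - [[0,0,-0.02],[0,0,0]]
    - [[0,0,-0.02],[0,0,0]]
    - [[0.02,0.001,0],[0,0,0]]
    - [[0.04,0.002,0],[0,0,0]]

```text
time: 9.7
tool_pos: [495.6, -202.4, 213.1]
tcp_rot: [-3.141, -0.001, 1.603]
contact_force: [1.4, 0.9, -0.8]
grip_width: 21.8
finger_force: 30.0
```

>>> servo_tool:
  deltas:
    - [[0.05,0.0025,0],[0,0,0]]
    - [[0.05,0.0025,0],[0,0,0]]
    - [[0.05,0.0025,0],[0,0,0]]
    - [[0.05,0.0025,0],[0,0,0]]
    - [[0.05,0.0025,0],[0,0,0]]
    - [[0.05,0.0025,0],[0,0,0]]
    - [[0.05,0.0025,0],[0,0,0]]
    - [[0.05,0.0025,0],[0,0,0]]
    - [[0.05,0.0025,0],[0,0,0]]
    - [[0.05,0.0025,0],[0,0,0]]
    - [[0.04,0.002,0],[0,0,0]]
    - [[0.034,0.001,0],[0,0,0]]
    - [[0,0,0],[-4,-1.2,0]]
    - [[0,0,0],[-7,-2.1,0]]
    - [[0,0,0],[-7,-2.1,0]]
    - [[0,0,0],[-7,-2.1,0]]
    - [[0,0,0],[-7,-2.1,0]]
    - [[0,0,0],[0,0,0]]
    - [[0,0,0],[0,0,0]]

```text
time: 12.08
tool_pos: [504.2, 371.6, 213.7]
tcp_rot: [2.58, 0.158, 1.559]
contact_force: [0.7, -0.0, -0.4]
grip_width: 21.9
finger_force: 30.0
```

```bash
cat >> h.py <<'E'
def plan(face,yaw,back,tip=(1.5,0,83)):
    "tool-axis move so the tip sits on the axis of the contact, `back` mm out from its free top"
    y=np.radians(yaw);n=np.array([-np.sin(.6109)*np.cos(y),-np.sin(.6109)*np.sin(y),np.cos(.6109)])
    C=np.array(face)-10*n; o=bot.get_obs(); R=Ro.from_euler('xyz',o['tcp_rot']).as_matrix()
    ax=np.cross(R[:,2],-n);ang=np.arcsin(np.linalg.norm(ax));rv=R.T@(ax/np.linalg.norm(ax))*np.degrees(ang)
    Rn=Ro.from_rotvec(ax/np.linalg.norm(ax)*ang).as_matrix()@R
    T=C+n*back-Rn@np.array(tip,float)
    print('t',o['time'],'pos',np.round(o['tool_pos'],1),'rot',np.round(rv,2),'move after rot',np.round(Rn.T@(T-o['tool_pos']),1),'F',np.round(o['contact_force'],1),'Fn',round(float(n@o['contact_force']),2),'w',round(o['grip_width'],1),'q',np.round(o['joint_positions'],2))
    return C,n
W=((577.7,351,54.3),-15); N=((540.1,34,43.9),-10.8)
E
python3 -c "
from h import *
plan(*W,50)"
```

```text
t 12.075 pos [504.2 371.6 213.7] rot [-1.61 -0.65  0.  ] move after rot [  6.1 -27.9  51.3] F [ 0.7 -0.  -0.4] Fn -0.74 w 21.9 q [ 0.75  0.42  1.6  -0.64  0.9   1.06]
```

>>> servo_tool:
  deltas:
    - [[0,0,0],[-1.6,-0.6,0]]
    - [[0.003,-0.014,0.015],[0,0,0]]
    - [[0.003,-0.014,0.018],[0,0,0]]
    - [[0,0,0.018],[0,0,0]]
    - [[0,0,0.015],[0,0,0]]
    - [[0,0,0],[0,0,0]]
    - [[0,0,0],[0,0,0]]

```text
time: 12.95
tool_pos: [518.6, 365.2, 143.9]
tcp_rot: [2.549, 0.167, 1.552]
contact_force: [-0.1, 0.2, -0.6]
grip_width: 21.6
finger_force: 30.0
```

Run:
```python
from h import *
C,n=plan(*W,30)
o=bot.get_obs();R=Ro.from_euler('xyz',o['tcp_rot']).as_matrix();tip=o['tool_pos']+R@[1.5,0,83]
c=[]
for k,(w,h,s) in dict(wrist=(50,50,6),side=(30,50,6)).items():
    f=k+'_a.png';im=snap(k,f)
    p=proj(f,tip);q=proj(f,C+10*n);x,y=int(q[0]-w//2-(0 if k=='wrist' else 3)),int(q[1]-h//2);print(k,'tip',np.round(p,1),'rec',np.round(q,1),'crop',x,y)
    c.append(cv2.convertScaleAbs(cv2.resize(im[y:y+h,x:x+w,::-1],None,fx=s*1.5,fy=s*1.5,interpolation=cv2.INTER_CUBIC),alpha=1.6))
cv2.imwrite('pics/c5.png',np.hstack(c))
```

```text
t 12.95 pos [518.6 365.2 143.9] rot [ 0.15 -0.01  0.  ] move after rot [ 0.5 -1.1  5.3] F [-0.1  0.2 -0.6] Fn -0.41 w 21.6 q [ 0.74  0.51  1.68 -0.79  0.75  1.24]
wrist tip [319.5 200.2] rec [318.1 193. ] crop 293 167
side tip [310.3 138.6] rec [314.4 143.3] crop 296 118
```

View pics/c5.png

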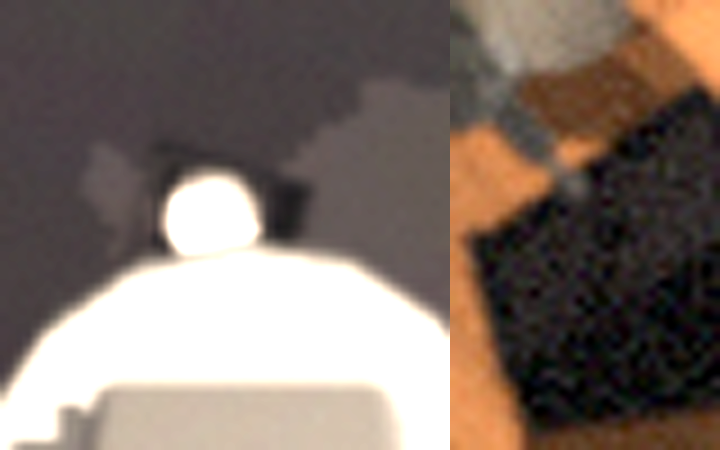

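The wrist crop (left) shows the contact pin at (212,215) inside the recess, whose top edge runs (155,145)–(312,182). The tester's collar hides its own tip. The side crop (right) shows the tester tip at full-image (310,138.5), against a prediction of (310.3,138.6), so the tip calibration is good.

Run:
```python
from h import *
C,n=plan(*W,2)
print(proj('wrist_a.png',C), 'seen',(293+212/9,167+215/9))
X=C+10*n; t,d=ray('wrist_a.png',(293+216/9,167+237/9)); print('face by ray',t+d*(n@(X-t))/(n@d))
t,d=ray('wrist_a.png',(293+212/9,167+215/9)); P=t+d*(n@(C-t))/(n@d);print('contact by ray',P,'face centre',P+10*n)
```

```text
t 13.05 pos [518.3 365.4 144.2] rot [ 0.17 -0.04 -0.  ] move after rot [ 0.3 -1.  33.7] F [ 0.3  0.8 -0.6] Fn -0.54 w 21.9 q [ 0.74  0.51  1.68 -0.79  0.75  1.24]
[318.08992589 190.6641491 ] seen (316.55555555555554, 190.88888888888889)
face by ray [576.84942862 350.59580067  53.79793199]
contact by ray [581.97088511 349.1748039   45.31157698] face centre [576.43028713 350.65940266  53.50289803]
```

>>> servo_tool:
  deltas:
    - [[0,-0.002,0.006],[0,0,0]]
    - [[0,0,0.009],[0,0,0]]
    - [[0,0,0.009],[0,0,0]]
    - [[0,0,0.007],[0,0,0]]
    - [[0,0,0.003],[0,0,0]]
    - [[0,0,0],[0,0,0]]
    - [[0,0,0],[0,0,0]]

```text
time: 13.92
tool_pos: [535.1, 359.9, 114.6]
tcp_rot: [2.549, 0.168, 1.553]
contact_force: [-1.5, 0.0, 1.1]
grip_width: 21.8
finger_force: 30.0
```

```bash
sed -i 's/^W=.*;/W=((576.8,350.7,53.8),-15);/' h.py; python3 -c "
from h import *
plan(*W,-2.2)"
```

```text
t 13.925 pos [535.1 359.9 114.6] rot [0.11 0.01 0.  ] move after rot [0.3 0.6 3.4] F [-1.5  0.   1.1] Fn 1.71 w 21.8 q [ 0.71  0.57  1.69 -0.83  0.69  1.28]
```

>>> servo_tool:
  deltas:
    - [[0,0.0005,0.001],[0,0,0]]
    - [[0,0,0],[0,0,0]]

```text
time: 14.18
tool_pos: [536.2, 360.0, 114.0]
tcp_rot: [2.549, 0.167, 1.553]
contact_force: [-3.1, -0.3, 0.6]
grip_width: 21.9
finger_force: 30.0
```

```bash
python3 -c "
from h import *
plan(*W,-2.2)"
```

```text
t 14.175 pos [536.2 360.  114. ] rot [ 0.12 -0.01  0.  ] move after rot [0.1 0.1 2.4] F [-3.1 -0.3  0.6] Fn 2.19 w 21.9 q [ 0.71  0.57  1.69 -0.83  0.69  1.28]
```

>>> servo_tool:
  deltas:
    - [[0,0,0.001],[0,0,0]]
    - [[0,0,0],[0,0,0]]

```text
time: 14.42
tool_pos: [536.8, 359.8, 113.1]
tcp_rot: [2.549, 0.167, 1.553]
contact_force: [-4.1, 0.2, 1.3]
grip_width: 22.1
finger_force: 30.0
```

```bash
python3 -c "
from h import *
plan(*W,-2.2)"
```

```text
t 14.425 pos [536.8 359.8 113.1] rot [ 0.12 -0.01  0.  ] move after rot [0.1 0.  1.3] F [-4.1  0.2  1.3] Fn 3.34 w 22.1 q [ 0.71  0.57  1.68 -0.84  0.69  1.28]
```

>>> servo_tool:
  deltas:
    - [[0,-0.001,0],[0,0,0]]
    - [[0,0,0],[0,0,0]]

```text
time: 14.68
tool_pos: [536.4, 359.8, 113.1]
tcp_rot: [2.548, 0.167, 1.553]
contact_force: [-1.4, 0.2, 3.1]
grip_width: 21.8
finger_force: 30.0
```

```bash
python3 -c "
from h import *
plan(*W,-2.2)
snap('side','s2.png');snap('wrist','w3.png')
o=bot.get_obs();R=Ro.from_euler('xyz',o['tcp_rot']).as_matrix();F=R.T@(o['contact_force']+[0,0,.8]);print(F,o['moment'])"
```

```text
t 14.675 pos [536.4 359.8 113.1] rot [ 0.18 -0.02  0.  ] move after rot [0.1 0.3 1.5] F [-1.4  0.2  3.1] Fn 3.39 w 21.8 q [ 0.71  0.57  1.69 -0.84  0.69  1.28]
[-0.99942004  1.42724285 -4.05026231] [-0.09255688  0.13315522  0.00983015]
```

>>> servo_tool:
  deltas:
    - [[0,-0.001,0],[0,0,0]]
    - [[0,0,0],[0,0,0]]

```text
time: 15.02
tool_pos: [535.6, 359.9, 112.5]
tcp_rot: [2.548, 0.167, 1.553]
contact_force: [-1.1, -0.0, 4.8]
grip_width: 21.9
finger_force: 30.0
```

```bash
python3 -c "
from h import *
plan(*W,-2.2)
o=bot.get_obs();R=Ro.from_euler('xyz',o['tcp_rot']).as_matrix();F=R.T@(o['contact_force']+[0,0,.8]);print(F,o['moment'])"
```

```text
t 15.025 pos [535.6 359.9 112.5] rot [ 0.19 -0.04  0.  ] move after rot [-0.   1.4  1.4] F [-1.1 -0.   4.8] Fn 4.53 w 21.9 q [ 0.71  0.57  1.69 -0.84  0.69  1.29]
[-0.97304967  2.20315811 -5.18143615] [-0.08974418 -0.23834582  0.06609915]
```

>>> servo_tool:
  deltas:
    - [[0,0.001,0.0003],[0,0,0]]
    - [[0,0,0],[0,0,0]]
    - [[0,0,0],[0,0,0]]
    - [[0,0,0],[0,0,0]]
    - [[0,0,0],[0,0,0]]
    - [[0,0,0],[0,0,0]]
    - [[0,0,0],[0,0,0]]
    - [[0,0,0],[0,0,0]]
    - [[0,0,0],[0,0,0]]

```text
time: 16.15
tool_pos: [536.1, 359.6, 112.2]
tcp_rot: [2.549, 0.167, 1.553]
contact_force: [-3.3, 2.3, 2.6]
grip_width: 21.7
finger_force: 30.0
```

```bash
python3 -c "
from h import *
plan(*W,-2.2)
o=bot.get_obs();R=Ro.from_euler('xyz',o['tcp_rot']).as_matrix();F=R.T@(o['contact_force']+[0,0,.8]);print(F,o['moment'])
im=snap('wrist','w4.png');im2=snap('side','s4.png')
a=cv2.resize(im[120:240,260:380,::-1],(480,480),interpolation=cv2.INTER_CUBIC);b=cv2.resize(im2[110:170,285:325,::-1],(320,480),interpolation=cv2.INTER_CUBIC)
cv2.imwrite('pics/c6.png',cv2.convertScaleAbs(np.hstack((a,b)),alpha=1.6))"
```

```text
t 16.15 pos [536.1 359.6 112.2] rot [ 0.11 -0.   -0.  ] move after rot [0.2 1.1 0.9] F [-3.3  2.3  2.6] Fn 4.31 w 21.7 q [ 0.71  0.57  1.69 -0.84  0.69  1.28]
[ 1.62972496 -0.69746741 -4.96660163] [0.45494928 0.60827814 0.24908412]
```

View pics/c6.png

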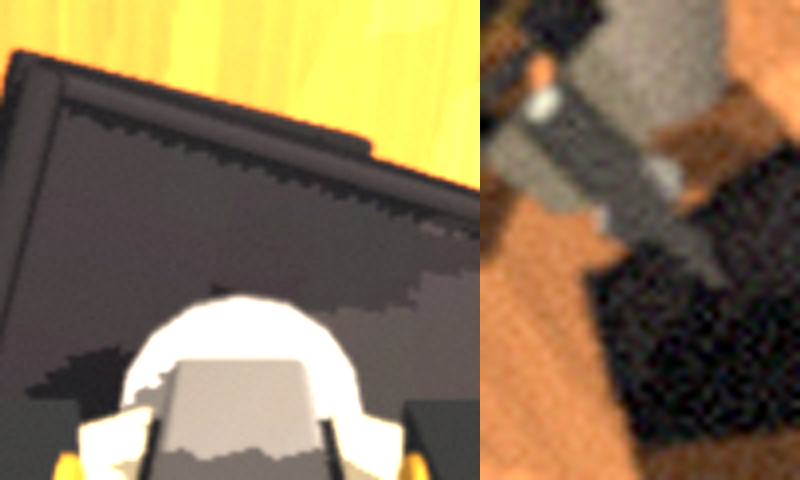

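The crops show the tester square to the face, its tip down in the recess. Force is about 4–5 N along the normal, held over a second, so I'll back out along the axis.

>>> servo_tool:
  deltas:
    - [[0,0,-0.006],[0,0,0]]
    - [[0,0,-0.012],[0,0,0]]
    - [[0,0,-0.02],[0,0,0]]
    - [[0,0,-0.025],[0,0,0]]
    - [[0,0,-0.02],[0,0,0]]
    - [[0,0,0],[0,0,0]]
    - [[0,0,0],[0,0,0]]

```text
time: 17.12
tool_pos: [489.9, 371.7, 179.8]
tcp_rot: [2.55, 0.168, 1.553]
contact_force: [0.9, -0.1, -0.5]
grip_width: 21.8
finger_force: 30.0
```

```bash
python3 -c "
from h import *
plan(*N,60)"
```

```text
t 17.125 pos [489.9 371.7 179.8] rot [-0.54  2.34 -0.  ] move after rot [-318.3  -61.2   43. ] F [ 0.9 -0.1 -0.5] Fn -0.97 w 21.8 q [ 0.78  0.45  1.68 -0.74  0.83  1.21]
```

>>> servo_tool:
  deltas:
    - [[0,0,0],[-0.5,2.3,0]]
    - [[-0.028,-0.004,0.002],[0,0,0]]
    - [[-0.04,-0.008,0.005],[0,0,0]]
    - [[-0.042,-0.008,0.006],[0,0,0]]
    - [[-0.042,-0.008,0.006],[0,0,0]]
    - [[-0.042,-0.008,0.006],[0,0,0]]
    - [[-0.042,-0.008,0.006],[0,0,0]]
    - [[-0.042,-0.008,0.006],[0,0,0]]
    - [[-0.028,-0.006,0.004],[0,0,0]]
    - [[-0.012,-0.003,0.002],[0,0,0]]
    - [[0,0,0],[0,0,0]]
    - [[0,0,0],[0,0,0]]

```text
time: 18.62
tool_pos: [465.7, 55.2, 167.9]
tcp_rot: [2.563, 0.146, 1.568]
contact_force: [-0.2, 1.0, -1.3]
grip_width: 21.8
finger_force: 30.0
```

```bash
python3 -c "
from h import *
plan(*N,30)"
```

```text
t 18.625 pos [465.7  55.2 167.9] rot [-1.17  0.82  0.  ] move after rot [-6.4 -9.4 42.7] F [-0.2  1.  -1.3] Fn -0.88 w 21.8 q [ 0.06  0.11  2.22 -0.59  0.28  0.55]
```

Joint 5 is at its limit (0.28) here. I'll ease the tilt by a few degrees, which is well within the 15° allowance.

>>> servo_tool:
  deltas:
    - [[-0.004,0,0.005],[3,0,0]]
    - [[-0.002,-0.003,0.005],[3,0,0]]
    - [[0,0,0],[0,0,0]]
    - [[0,0,0],[0,0,0]]

```text
time: 19.12
tool_pos: [468.1, 48.1, 159.0]
tcp_rot: [2.667, 0.146, 1.569]
contact_force: [-0.2, 1.5, -1.6]
grip_width: 21.8
finger_force: 30.0
```

```bash
cat >> h.py <<'E'
def plan2(face,yaw,back,tip=(1.5,0,83)):
    "as plan, keeping the present orientation"
    y=np.radians(yaw);n=np.array([-np.sin(.6109)*np.cos(y),-np.sin(.6109)*np.sin(y),np.cos(.6109)])
    C=np.array(face)-10*n; o=bot.get_obs(); R=Ro.from_euler('xyz',o['tcp_rot']).as_matrix()
    print('t',o['time'],'pos',np.round(o['tool_pos'],1),'off deg',round(np.degrees(np.arccos(-n@R[:,2])),2),np.round(np.degrees(R.T@np.cross(R[:,2],-n)),1),'move',np.round(R.T@(C-R[:,2]*back-R@np.array(tip,float)-o['tool_pos']),1),'Ftool',np.round(R.T@(o['contact_force']+[0,0,.8]),2),'w',round(o['grip_width'],1),'q',np.round(o['joint_positions'],2))
    return C,n
E
python3 -c "
from h import *
plan2(*N,30)"
```

```text
t 19.125 pos [468.1  48.1 159. ] off deg 7.17 [-7.1  0.8 -0. ] move [ 1.5 12.4 32.9] Ftool [ 1.63 -0.46  0.45] w 21.8 q [ 0.04  0.14  2.15 -0.39  0.4   0.33]
```

>>> servo_tool:
  deltas:
    - [[0.001,0.006,0.008],[0,0,0]]
    - [[0,0.006,0.012],[0,0,0]]
    - [[0,0,0.012],[0,0,0]]
    - [[0,0,0],[0,0,0]]
    - [[0,0,0],[0,0,0]]

```text
time: 19.75
tool_pos: [493.5, 45.3, 136.1]
tcp_rot: [2.668, 0.146, 1.568]
contact_force: [0.6, 0.1, -1.1]
grip_width: 21.9
finger_force: 30.0
```

```bash
python3 -c "
from h import *
plan2(*N,20)"
```

```text
t 19.75 pos [493.5  45.3 136.1] off deg 7.22 [-7.2  0.8  0. ] move [ 1.   0.4 10.8] Ftool [0.1  0.4  0.55] w 21.9 q [ 0.03  0.23  2.12 -0.44  0.35  0.38]
```

>>> servo_tool:
  deltas:
    - [[0,0,0],[1,0,0]]
    - [[0.001,0,0],[0,0,0]]
    - [[0,0,0],[0,0,0]]

```text
time: 20.12
tool_pos: [493.9, 46.5, 136.5]
tcp_rot: [2.684, 0.146, 1.568]
contact_force: [-0.9, -0.2, -1.2]
grip_width: 22.2
finger_force: 30.0
```

Run:
```python
from h import *
C,n=plan2(*N,2)
im=snap('wrist','n3.png').max(2); p=proj('n3.png',C);print('pred',p,proj('n3.png',C+10*n))
x,y=int(p[0]),int(p[1])
print(im[y-16:y+12,x-14:x+16:1][::2,::1].tolist().__repr__().replace('], [','\n'))
o=bot.get_obs();R=Ro.from_euler('xyz',o['tcp_rot']).as_matrix()
s=snap('side','n3s.png').max(2);q=proj('n3s.png',o['tool_pos']+R@[1.5,0,83]);print(q);x,y=int(q[0]),int(q[1])
print(s[y-6:y+8,x-8:x+9].tolist().__repr__().replace('], [','\n'))
```

```text
t 20.125 pos [493.9  46.5 136.5] off deg 8.14 [-8.1  0.8 -0. ] move [-0.1  1.6 29.2] Ftool [-0.1  -1.03 -0.05] w 22.2 q [ 0.03  0.23  2.11 -0.41  0.37  0.35]
pred [321.03936742 192.16974575] [319.59527357 194.70955125]
[[39, 39, 38, 39, 38, 37, 37, 36, 29, 26, 26, 23, 21, 20, 22, 23, 27, 31, 32, 35, 37, 40, 40, 41, 40, 42, 42, 42, 43, 45
40, 38, 38, 40, 40, 38, 40, 39, 39, 38, 37, 31, 26, 27, 33, 37, 27, 21, 21, 21, 24, 23, 21, 24, 31, 33, 32, 35, 37, 40
39, 38, 38, 38, 38, 40, 40, 39, 40, 39, 39, 39, 39, 39, 40, 38, 39, 38, 36, 38, 36, 29, 24, 26, 25, 27, 21, 22, 23, 22
40, 42, 43, 43, 41, 43, 39, 38, 40, 39, 41, 39, 40, 38, 39, 38, 39, 40, 37, 38, 38, 40, 40, 39, 37, 37, 33, 35, 38, 36
53, 53, 54, 53, 50, 44, 39, 38, 38, 39, 39, 39, 39, 39, 38, 39, 38, 37, 38, 41, 40, 40, 38, 40, 39, 39, 40, 37, 39, 38
54, 55, 55, 51, 45, 32, 24, 28, 29, 30, 28, 34, 36, 38, 36, 39, 40, 39, 39, 39, 39, 39, 39, 40, 39, 40, 40, 40, 38, 39
55, 53, 53, 51, 40, 27, 26, 32, 34, 43, 74, 107, 117, 118, 107, 84, 63, 43, 33, 34, 36, 36, 39, 40, 39, 39, 39, 39, 39, 40
54, 55, 53, 45, 32, 26, 31, 41, 105, 210, 
[... 1229 characters left out ...]
14, 16, 26, 32, 29
133, 124, 117, 99, 80, 66, 63, 56, 39, 17, 8, 21, 22, 26, 34, 22, 33
136, 128, 128, 111, 93, 64, 59, 58, 41, 26, 7, 25, 28, 29, 25, 26, 30
134, 132, 112, 83, 54, 37, 51, 59, 54, 29, 21, 26, 30, 31, 33, 29, 28
123, 106, 66, 39, 18, 21, 38, 58, 60, 34, 24, 23, 25, 34, 34, 26, 31
82, 54, 38, 12, 0, 27, 22, 32, 31, 27, 13, 5, 23, 27, 33, 37, 22
36, 10, 9, 18, 18, 24, 29, 30, 15, 7, 18, 12, 19, 27, 26, 26, 35
7, 13, 21, 19, 25, 24, 28, 22, 10, 15, 26, 37, 41, 41, 30, 37, 27
0, 27, 20, 20, 30, 32, 30, 26, 18, 13, 36, 73, 100, 81, 43, 35, 36
17, 20, 23, 30, 32, 29, 30, 21, 20, 20, 65, 120, 137, 106, 58, 27, 37
31, 30, 18, 31, 32, 34, 30, 36, 26, 39, 79, 107, 102, 67, 32, 23, 31]]
```

Run:
```python
from h import *
C,n=plan2(*N,2)
print(C,proj('n3s.png',C),tri((('n3.png',(319.6,191.2)),('n3s.png',(354,217.4)))))
```

```text
t 20.225 pos [493.7  46.4 136.4] off deg 8.15 [-8.1  0.8 -0. ] move [-0.1  1.8 29.1] Ftool [-0.35 -0.    0.17] w 21.9 q [ 0.03  0.23  2.11 -0.41  0.37  0.35]
[545.73444791  32.92517158  35.70867895] [355.04100997 217.07135762] (array([543.70326046,  33.92422074,  34.97222428]), [np.float64(0.6775697556861949), np.float64(0.6775697556861305)])
```

>>> servo_tool:
  deltas:
    - [[0,0.001,0.006],[0,0,0]]
    - [[0,0,0.008],[0,0,0]]
    - [[0,0,0.008],[0,0,0]]
    - [[0,0,0.005],[0,0,0]]
    - [[0,0,0.002],[0,0,0]]
    - [[0,0,0],[0,0,0]]
    - [[0,0,0],[0,0,0]]

```text
time: 21.1
tool_pos: [507.2, 42.6, 111.1]
tcp_rot: [2.685, 0.146, 1.568]
contact_force: [-1.7, -0.2, 0.5]
grip_width: 21.6
finger_force: 30.0
```

```bash
sed -i 's/N=((540.1,34,43.9)/N=((539.3,34.3,43.5)/' h.py; python3 -c "
from h import *
plan2(*N,-2.2)"
```

```text
t 21.1 pos [507.2  42.6 111.1] off deg 8.18 [-8.1  0.8 -0. ] move [0.3 0.2 4.3] Ftool [-0.34 -0.96 -1.83] w 21.6 q [ 0.02  0.3   2.11 -0.48  0.31  0.42]
```

>>> servo_tool:
  deltas:
    - [[0,0,0.001],[0,0,0]]
    - [[0,0,0.001],[0,0,0]]
    - [[0,0,0],[0,0,0]]

```text
time: 21.48
tool_pos: [508.4, 42.4, 109.4]
tcp_rot: [2.684, 0.146, 1.568]
contact_force: [-3.7, 0.9, 4.2]
grip_width: 21.6
finger_force: 30.0
```

```bash
python3 -c "
from h import *
plan2(*N,-2.2)"
```

```text
t 21.475 pos [508.4  42.4 109.4] off deg 8.15 [-8.1  0.8  0. ] move [ 0.3 -0.1  2.3] Ftool [ 0.17 -1.04 -6.17] w 21.6 q [ 0.02  0.3   2.11 -0.49  0.3   0.43]
```

>>> servo_tool:
  deltas:
    - [[0,0,0],[0,0,0]]
    - [[0,0,0],[0,0,0]]

```text
time: 21.72
tool_pos: [508.4, 42.4, 109.3]
tcp_rot: [2.684, 0.146, 1.568]
contact_force: [-3.9, 0.5, 4.8]
grip_width: 21.6
finger_force: 30.0
```

Run:
```python
from h import *
C,n=plan2(*N,-2.2)
o=bot.get_obs();R=Ro.from_euler('xyz',o['tcp_rot']).as_matrix();print(o['moment'])
im=snap('wrist','n5.png');im2=snap('side','n5s.png');plan2(*N,-2.2)
q=proj('n5s.png',o['tool_pos']+R@[1.5,0,83]);print('tip',q,proj('n5s.png',C),proj('n5s.png',C+10*n));x,y=int(q[0]),int(q[1]);print(x-24,y-30)
a=cv2.resize(im[150:230,280:360,::-1],(400,400),interpolation=cv2.INTER_CUBIC);b=cv2.resize(im2[y-30:y+20,x-24:x+16,::-1],(320,400),interpolation=cv2.INTER_CUBIC)
cv2.imwrite('pics/c7.png',cv2.convertScaleAbs(np.hstack((a,b)),alpha=2))
```

```text
t 21.725 pos [508.4  42.4 109.3] off deg 8.15 [-8.1  0.8  0. ] move [ 0.3 -0.1  2.2] Ftool [-0.31 -1.08 -6.74] w 21.6 q [ 0.02  0.3   2.11 -0.49  0.3   0.43]
[ 0.00412172  0.68758168 -0.02928393]
t 21.825 pos [508.4  42.3 109.3] off deg 8.15 [-8.1  0.8 -0. ] move [ 0.3 -0.1  2.2] Ftool [ 0.89 -0.92 -7.89] w 21.9 q [ 0.02  0.3   2.11 -0.49  0.3   0.43]
tip [354.80086589 217.22615863] [354.72250533 217.19057343] [352.9507705 215.6885743]
330 187
```

View pics/c7.png

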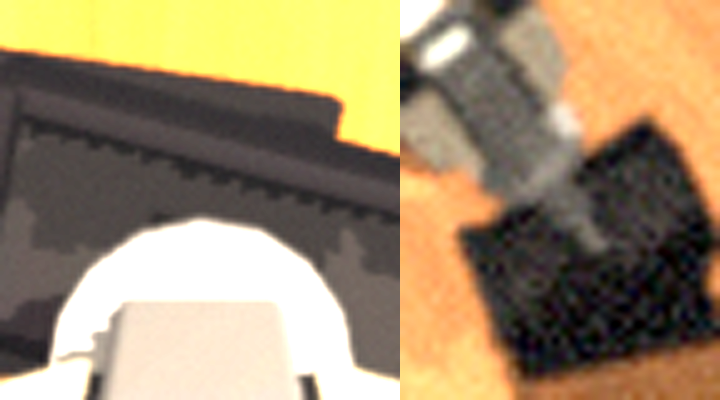

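The side crop shows the tip ending at full-image (356,217.5), on the contact's own position (354.7,217). The force is mostly axial at about 6–7 N, so the pin is in. I'll ease off slightly, hold, then withdraw.

>>> servo_tool:
  deltas:
    - [[0,0,-0.0004],[0,0,0]]
    - [[0,0,0],[0,0,0]]
    - [[0,0,0],[0,0,0]]
    - [[0,0,0],[0,0,0]]
    - [[0,0,0],[0,0,0]]
    - [[0,0,0],[0,0,0]]
    - [[0,0,0],[0,0,0]]

```text
time: 22.7
tool_pos: [508.2, 42.4, 109.6]
tcp_rot: [2.684, 0.146, 1.568]
contact_force: [-2.9, 0.1, 3.1]
grip_width: 21.9
finger_force: 30.0
```

```bash
python3 -c "
from h import *
plan2(*N,-2.2)"
```

```text
t 22.7 pos [508.2  42.4 109.6] off deg 8.16 [-8.1  0.8  0. ] move [ 0.3 -0.   2.5] Ftool [-0.45 -0.89 -4.72] w 21.9 q [ 0.02  0.3   2.11 -0.49  0.3   0.43]
```

>>> servo_tool:
  deltas:
    - [[0,0,-0.006],[0,0,0]]
    - [[0,0,-0.012],[0,0,0]]
    - [[0,0,-0.02],[0,0,0]]
    - [[0,0,-0.025],[0,0,0]]
    - [[0,0,-0.02],[0,0,0]]
    - [[0,0,0],[4,0,0]]
    - [[0,0,0],[7,0,0]]
    - [[0,0,0],[7,0,0]]
    - [[0,0,0],[7,0,0]]
    - [[0,0,0],[0,0,0]]
    - [[0,0,0],[0,0,0]]

```text
time: 24.08
tool_pos: [470.9, 53.5, 183.1]
tcp_rot: [3.12, 0.145, 1.568]
contact_force: [-0.4, -0.2, -0.4]
grip_width: 21.6
finger_force: 30.0
```

```bash
cat >> h.py <<'E'
def home(X,Y,Z,yaw):
    "tool-axis turn and world/tool shift to stand straight down at X,Y,Z"
    o=bot.get_obs(); R=Ro.from_euler('xyz',o['tcp_rot']);T=Ro.from_euler('xyz',[np.pi,0,np.radians(yaw)])
    print('t',o['time'],'pos',np.round(o['tool_pos'],1),'rotvec',np.round((R.inv()*T).as_rotvec(degrees=True),1),'move after turn',np.round(T.inv().apply(np.array([X,Y,Z])-o['tool_pos']),1),'q',np.round(o['joint_positions'],2),o['contact_force'])
E
python3 -c "
from h import *
home(495.5,-263.5,213,92)"
```

```text
t 24.075 pos [470.9  53.5 183.1] rotvec [ 1.1  8.4 -2. ] move after turn [-317.6   13.6  -29.9] q [ 0.05  0.3   1.73 -0.16  1.1   0.12] [-0.39981077 -0.24753769 -0.43022104]
```

>>> servo_tool:
  deltas:
    - [[0,0,-0.015],[0.6,4.2,-1]]
    - [[0,0,-0.015],[0.5,4.2,-1]]
    - [[-0.02,0.001,0],[0,0,0]]
    - [[-0.04,0.002,0],[0,0,0]]
    - [[-0.04,0.002,0],[0,0,0]]
    - [[-0.045,0.002,0],[0,0,0]]
    - [[-0.045,0.002,0],[0,0,0]]
    - [[-0.045,0.002,0],[0,0,0]]
    - [[-0.04,0.002,0],[0,0,0]]
    - [[-0.03,0.002,0],[0,0,0]]
    - [[-0.013,0,0],[0,0,0]]
    - [[0,0,0],[0,0,0]]
    - [[0,0,0],[0,0,0]]
    - [[0,0,0],[0,0,0]]

```text
time: 25.82
tool_pos: [496.9, -259.6, 213.0]
tcp_rot: [-3.141, -0.001, 1.606]
contact_force: [0.4, 0.3, -0.8]
grip_width: 21.6
finger_force: 30.0
```

Run:
```python
from h import *
home(495.1,-263.5,120,92)
o=bot.get_obs();R=Ro.from_euler('xyz',o['tcp_rot']).as_matrix()
for k in('side','top'): snap(k,'b_'+k+'.png')
s=cv2.imread('pics/b_side.png').max(2)
ps=[proj('b_side.png',o['tool_pos']+R@[1.5,0,z]) for z in(25,30,50,60,70,83)]
print(np.round(ps,1).tolist())
x,y=int(ps[3][0]),int(ps[3][1])
print(x-14,y-12);print(s[y-12:y+26,x-14:x+15].tolist().__repr__().replace('], [','\n'))
```

```text
t 25.825 pos [ 496.9 -259.6  213. ] rotvec [-0. -0. -0.] move after turn [-3.8 -1.9 93. ] q [-0.62  0.42  1.45  0.    1.28 -0.65] [ 0.35486344  0.30927234 -0.75526096]
[[416.6, 279.2], [416.1, 280.5], [414.0, 285.8], [413.1, 288.4], [412.1, 290.9], [410.9, 294.1]]
399 276
[[28, 30, 32, 25, 32, 22, 17, 25, 32, 15, 18, 23, 23, 40, 53, 53, 68, 81, 92, 93, 87, 61, 37, 32, 20, 20, 38, 76, 123
33, 27, 22, 31, 27, 28, 26, 16, 17, 22, 21, 28, 48, 49, 68, 79, 90, 94, 95, 96, 79, 61, 47, 34, 32, 40, 45, 87, 137
29, 33, 26, 27, 21, 18, 27, 28, 33, 39, 48, 69, 79, 80, 85, 94, 98, 96, 92, 89, 74, 58, 56, 55, 47, 50, 55, 80, 130
26, 23, 30, 26, 27, 31, 48, 56, 65, 72, 91, 106, 113, 100, 92, 92, 94, 98, 93, 87, 62, 56, 55, 53, 61, 51, 56, 73, 121
27, 17, 25, 25, 46, 66, 87, 87, 101, 107, 121, 126, 125, 115, 97, 91, 92, 92, 82, 77, 57, 56, 55, 54, 54, 64, 60, 67, 118
52, 44, 47, 53, 77, 92, 104, 112, 121, 115, 126, 129, 121, 109, 98, 75, 67, 81, 71, 61, 55, 55, 58, 60, 54, 58, 54, 81, 131
90, 83, 82, 86, 91, 105, 109, 133, 136, 115, 115, 122, 114, 93, 80, 75, 57, 56, 59, 58, 58, 55, 55, 61, 56, 54, 
[... 3278 characters left out ...]
37, 38, 44, 39, 38, 44, 40, 42, 40, 42, 47, 59, 68, 81, 95, 94, 98, 97, 96, 101, 103, 99, 103, 117, 123
41, 35, 36, 34, 39, 42, 34, 40, 52, 34, 41, 45, 49, 54, 66, 80, 92, 98, 93, 99, 98, 91, 96, 104, 99, 98, 99, 106, 117
41, 38, 37, 44, 41, 38, 42, 44, 37, 46, 43, 49, 65, 76, 88, 90, 95, 100, 99, 98, 95, 95, 96, 102, 103, 102, 102, 104, 112
45, 41, 42, 45, 37, 40, 47, 44, 46, 48, 62, 67, 79, 96, 95, 96, 94, 93, 91, 98, 100, 102, 99, 96, 97, 102, 106, 100, 102
38, 39, 41, 44, 39, 42, 41, 44, 51, 69, 80, 92, 96, 96, 97, 91, 95, 93, 93, 97, 98, 100, 99, 99, 96, 99, 97, 92, 77
40, 39, 39, 42, 40, 49, 54, 60, 81, 86, 88, 101, 99, 94, 97, 93, 96, 93, 95, 88, 95, 102, 99, 102, 98, 95, 83, 63, 41]]
```

The tester hangs straight: the stem is at (412.8,288.5) in the side image against a predicted (413.1,288.4). I'll correct the position and lower it.

>>> servo_tool:
  deltas:
    - [[-0.004,-0.002,0.01],[0,0,0]]
    - [[0,0,0.018],[0,0,0]]
    - [[0,0,0.015],[0,0,0]]
    - [[0,0,0.012],[0,0,0]]
    - [[0,0,0.01],[0,0,0]]
    - [[0,0,0],[0,0,0]]
    - [[0,0,0],[0,0,0]]

```text
time: 26.8
tool_pos: [495.1, -265.0, 148.3]
tcp_rot: [-3.141, -0.0, 1.604]
contact_force: [0.7, 0.1, -0.6]
grip_width: 22.0
finger_force: 30.0
```

```bash
python3 -c "
from h import *
home(495.1,-263.5,103.7,92)"
```

```text
t 26.8 pos [ 495.1 -265.   148.3] rotvec [-0.  -0.  -0.1] move after turn [ 1.5  0.  44.6] q [-0.63  0.48  1.54 -0.    1.13 -0.66] [ 0.72125111  0.05925236 -0.60907111]
```

>>> servo_tool:
  deltas:
    - [[0.0015,0,0.006],[0,0,0]]
    - [[0,0,0.008],[0,0,0]]
    - [[0,0,0.008],[0,0,0]]
    - [[0,0,0],[0,0,0]]

```text
time: 27.3
tool_pos: [494.3, -263.0, 124.9]
tcp_rot: [-3.139, -0.002, 1.604]
contact_force: [0.5, 0.6, -0.2]
grip_width: 21.7
finger_force: 30.0
```

>>> servo_tool:
  deltas:
    - [[0,0,0.007],[0,0,0]]
    - [[0,0,0.007],[0,0,0]]
    - [[0,0,0.004],[0,0,0]]
    - [[0,0,0.002],[0,0,0]]
    - [[0,0,0],[0,0,0]]
    - [[0,0,0],[0,0,0]]

```text
time: 28.05
tool_pos: [494.9, -263.4, 106.1]
tcp_rot: [-3.141, -0.0, 1.604]
contact_force: [0.3, -0.4, -1.2]
grip_width: 22.1
finger_force: 30.0
```

```bash
python3 -c "
from h import *
home(495.1,-263.5,103.7,92)"
```

```text
t 28.05 pos [ 494.9 -263.4  106.1] rotvec [-0.  -0.  -0.1] move after turn [-0.1  0.2  2.4] q [-0.63  0.53  1.59 -0.    1.03 -0.66] [ 0.26452746 -0.41174962 -1.17735319]
```

>>> servo_tool:
  deltas:
    - [[0,0,0.001],[0,0,0]]
    - [[0,0,0.001],[0,0,0]]
    - [[0,0,0],[0,0,0]]

```text
time: 28.42
tool_pos: [494.7, -263.3, 103.8]
tcp_rot: [-3.14, -0.001, 1.604]
contact_force: [0.2, -0.4, -0.3]
grip_width: 21.7
finger_force: 30.0
```

>>> servo_tool:
  deltas:
    - [[0,0,0.001],[0,0,0]]
    - [[0,0,0],[0,0,0]]

```text
time: 28.68
tool_pos: [494.7, -263.3, 103.7]
tcp_rot: [-3.141, -0.0, 1.604]
contact_force: [-2.2, 1.0, 5.0]
grip_width: 21.9
finger_force: 30.0
```

>>> servo_tool:
  deltas:
    - [[0,0,0.001],[0,0,0]]
    - [[0,0,0],[0,0,0]]

```text
time: 28.92
tool_pos: [494.8, -263.3, 103.6]
tcp_rot: [-3.141, 0.0, 1.604]
contact_force: [-3.0, 2.1, 12.5]
grip_width: 21.6
finger_force: 30.0
```

The collar is down at the original height (force rising at z ≈ 103.7). I'll relax the push, release and retreat upward.

>>> servo_tool:
  deltas:
    - [[0,0,-0.0015],[0,0,0]]
    - [[0,0,0],[0,0,0]]

```text
time: 29.18
tool_pos: [494.9, -263.4, 103.7]
tcp_rot: [-3.141, -0.0, 1.604]
contact_force: [-0.2, 1.3, 4.4]
grip_width: 21.8
finger_force: 30.0
```

>>> servo_tool:
  deltas:
    - [[0,0,0],[0,0,0]]
    - [[0,0,0],[0,0,0]]
    - [[0,0,0],[0,0,0]]
    - [[0,0,0],[0,0,0]]
    - [[0,0,0],[0,0,0]]
    - [[0,0,0],[0,0,0]]
    - [[0,0,0],[0,0,0]]
    - [[0,0,0],[0,0,0]]
  fingers: 0.95

```text
time: 30.18
tool_pos: [494.7, -263.3, 103.3]
tcp_rot: [-3.141, -0.001, 1.604]
contact_force: [0.1, -0.6, 0.4]
grip_width: 87.1
finger_force: 0.0
```

>>> servo_tool:
  deltas:
    - [[0,0,-0.01],[0,0,0]]
    - [[0,0,-0.02],[0,0,0]]
    - [[0,0,-0.03],[0,0,0]]
    - [[0,0,-0.03],[0,0,0]]
    - [[0,0,-0.03],[0,0,0]]
    - [[0,0,-0.03],[0,0,0]]
    - [[-0.03,0.005,-0.003],[0,0,0]]
    - [[-0.03,0.005,-0.003],[0,0,0]]
    - [[0,0,0],[0,0,0]]
    - [[0,0,0],[0,0,0]]

```text
time: 31.42
tool_pos: [506.7, -322.4, 259.4]
tcp_rot: [-3.14, -0.001, 1.604]
contact_force: [1.0, -0.3, -0.1]
grip_width: 87.0
finger_force: 0.0
```

Run:
```python
from h import *
o=bot.get_obs();print(o['tool_pos'],o['time'],o['grip_width'])
im=snap('wrist','e.png')
g=((im.max(2).astype(int)-im.min(2)<60)&(im.max(2)>150)).astype(np.uint8)
for z,nm in((145,'top'),(85,'collar')): print(nm,proj('e.png',[496,-262,z]))
p=proj('e.png',[496,-262,115]).astype(int);w=np.zeros_like(g);w[max(0,p[1]-45):p[1]+45,p[0]-45:p[0]+45]=1
n,l,s,c=cv2.connectedComponentsWithStats(g*w);print([(s[i].tolist(),c[i].round(1).tolist()) for i in range(1,n) if s[i][4]>30])
a=im.max(2)
print(a[p[1]-24:p[1]+24:2,p[0]-26:p[0]+26:2].tolist().__repr__().replace('], [','\n'))
```

```text
[ 506.69482968 -322.3954287   259.43192934] 31.425 87.04556429401758
top [309.76568176 129.87311531]
collar [311.61434141 129.08148952]
[([294, 111, 35, 33, 862], [311.0, 126.6])]
[[153, 152, 159, 158, 158, 156, 154, 149, 151, 149, 144, 139, 142, 153, 157, 153, 154, 153, 151, 148, 151, 152, 152, 165, 169, 171
153, 152, 158, 157, 158, 155, 153, 150, 149, 150, 144, 139, 140, 152, 159, 153, 151, 154, 150, 147, 151, 152, 151, 167, 169, 170
153, 151, 158, 156, 159, 157, 150, 150, 149, 150, 144, 140, 142, 153, 159, 154, 151, 153, 151, 147, 150, 152, 151, 166, 168, 168
152, 152, 159, 156, 157, 157, 151, 150, 151, 151, 160, 173, 207, 235, 235, 214, 177, 158, 131, 140, 149, 151, 138, 154, 161, 150
153, 152, 159, 155, 157, 157, 151, 149, 153, 191, 231, 232, 231, 232, 232, 232, 232, 230, 175, 127, 130, 129, 125, 131, 139, 143
154, 151, 160, 156, 154, 154, 150, 154, 221, 232, 232, 231, 231, 231, 230, 209, 208, 207, 204, 192, 131, 126, 124, 129, 139, 142
151, 151, 157, 156, 154, 153, 150, 200, 205, 203, 204, 205, 198, 195, 194, 191, 190, 191, 200, 205, 184, 131, 124, 129, 138, 142
152, 151, 127, 
[... 1391 characters left out ...]
138, 159, 118, 118, 116, 116, 115, 115, 115, 115, 122, 126, 118, 146, 155, 157, 151, 156
153, 150, 155, 159, 155, 150, 144, 144, 123, 158, 126, 126, 125, 126, 125, 126, 125, 122, 106, 86, 142, 153, 155, 156, 151, 154
154, 152, 154, 158, 155, 150, 145, 143, 149, 118, 86, 103, 116, 120, 119, 116, 108, 95, 77, 84, 147, 154, 155, 156, 150, 155
155, 151, 155, 158, 154, 149, 146, 144, 150, 147, 77, 70, 71, 80, 80, 79, 76, 79, 77, 83, 148, 155, 156, 156, 151, 155
153, 150, 153, 159, 154, 149, 145, 143, 148, 149, 77, 71, 71, 76, 79, 77, 77, 79, 77, 83, 147, 153, 158, 156, 152, 156
154, 150, 154, 159, 153, 150, 146, 143, 149, 151, 78, 73, 72, 77, 78, 76, 79, 80, 77, 82, 147, 152, 157, 158, 153, 157]]
```

The tester is back upright: the handle top is at (309,129) and the collar centre at about (311.5,128), matching predictions of (310,130) and (312,129) for its starting pose.

```bash
python3 -c "
from plant import bot
print(bot.close_job())"
```

```text
the job is handed in; nothing more can be done
None
```

Job handed in, verdict not shown: by force readings (about 4–5 N wide, 5–8 N narrow, each held over a second, the narrow about 8° off square because joint 5 reached its limit) both contacts were pressed in order, and by the last picture the tester is back upright in its slot and released.

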